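Carry the seasoning row over to the station rack

TASK

Restock the prep station: move the four seasonings from the wooden refill rack into the empty stainless station rack so that they stand in the same order, counted from the handle end of each rack, because the cook reaches for them without looking. Keep each one upright and leave it released, standing on the bottom of its hole, and do not knock the roll of tape away.

Things in the scene. Friction and masses are not known exactly. Their poses are not given: they have to be found in the camera images.
- spice_a_mid (a point): Glass spice jar with a green screw lid, upright, round, 106 mm tall; body 44 mm and lid (its top 20 mm) 45 mm across; grip from 60 mm above its foot to the top; about 0.11 kg. (A like jar far back on the table is no part of the job.) Its origin here is its centre, half-way up, on its axis; z points to its top.
- spice_b_mid (a point): Glass spice jar with a dark brown lid, upright, round, 105 mm tall; body 42 mm and lid (its top 20 mm) 44 mm across; grip from 60 mm above its foot to the top; about 0.11 kg. (A like jar far back on the table is no part of the job.) Its origin here is its centre, half-way up, on its axis; z points to its top.
- pepper_mill_mid (a point): Turned dark-wood pepper mill with a small steel nut on top, upright, 118 mm tall; foot 43 mm across, waist 31 mm, then a head 40 mm across from 79 to 102 mm above the foot, which is where to grip it; about 0.14 kg. Its origin here is its centre, half-way up, on its axis; z points to its top.
- steel_shaker_mid (a point): Plain metal shaker with a domed perforated lid, upright, round, 92 mm tall; body 43 mm across, lid 45 mm across from 63 to 81 mm above the foot, which is where to grip it; about 0.13 kg. Its origin here is its centre, half-way up, on its axis; z points to its top.
- spice_a_block: The wooden block in which the green-lidded spice jar stands at the start; it stays there. Fixed in the refill rack, 58 x 59 mm, top 40 mm above the table; bored right through, 51 mm across, so that the thing stands on the tray's floor 8 mm above the table. Origin: centre of its underside.
- spice_b_block: The wooden block in which the brown-lidded spice jar stands at the start; it stays there. Fixed in the refill rack, 58 x 59 mm, top 40 mm above the table; bored right through, 51 mm across, so that the thing stands on the tray's floor 8 mm above the table. Origin: centre of its underside.
- pepper_mill_block: The wooden block in which the pepper mill stands at the start; it stays there. Fixed in the refill rack, 58 x 59 mm, top 40 mm above the table; bored right through, 51 mm across, so that the thing stands on the tray's floor 8 mm above the table. Origin: centre of its underside.
- steel_shaker_block: The wooden block in which the shaker stands at the start; it stays there. Fixed in the refill rack, 58 x 59 mm, top 40 mm above the table; bored right through, 51 mm across, so that the thing stands on the tray's floor 8 mm above the table. Origin: centre of its underside.
- refill_rack: Wooden tray with the four bored blocks in a row at its y = +90, +30, -30, -90 mm, in any order. 66 x 250 mm, fixed. A dark U-shaped handle sticks out 28 mm at its -y end only: the place at y = -90 mm is the first. Origin: centre of the underside, z up.
- station_rack: Stainless rack, empty at the start: four 54 mm round holes in a row at its y = +90, +30, -30, -90 mm, x = 0, in a sheet deck with its top at 40 mm; things stand on the black liner of the base below, 8 mm up. 62 x 250 mm, fixed. A dark U-shaped handle sticks out 28 mm at its +y end only: the hole at y = +90 mm is the first. Origin: centre of the underside, z up.
- tape_roll: Bystander: roll of brown tape lying flat, 94 mm across, 48 mm high, loose. Origin: centre of the underside.

How it is judged (in metres and radians):
At the end, for the whole second after the job is handed in: Each seasoning stands in the steel rack's hole with the number, counted from that rack's handle, that its block has from the other handle: within 12 mm of the hole's centre each way, on the base (within 6 mm), upright within 0.15 rad, released, at rest (x of spice_a_mid in the frame of station_rack between -0.012 and 0.012 m and z of spice_a_mid in the frame of station_rack below 0.067 m and angle between each of spice_a_mid, spice_b_mid, pepper_mill_mid, steel_shaker_mid's own z axis and vertical below 0.15 rad and ((y of spice_a_block in the frame of refill_rack between 0.07 and 0.11 m and y of spice_a_mid in the frame of station_rack between -0.102 and -0.078 m) or (y of spice_a_block in the frame of refill_rack between 0.01 and 0.05 m and y of spice_a_mid in the frame of station_rack between -0.042 and -0.018 m) or (y of spice_a_block in the frame of refill_rack between -0.05 and -0.01 m and y of spice_a_mid in the frame of station_rack between 0.018 and 0.042 m) or (y of spice_a_block in the frame of refill_rack between -0.11 and -0.07 m and y of spice_a_mid in the frame of station_rack between 0.078 and 0.102 m)) and x of spice_b_mid in the frame of station_rack between -0.012 and 0.012 m and z of spice_b_mid in the frame of station_rack below 0.0665 m and ((y of spice_b_block in the frame of refill_rack between 0.07 and 0.11 m and y of spice_b_mid in the frame of station_rack between -0.102 and -0.078 m) or (y of spice_b_block in the frame of refill_rack between 0.01 and 0.05 m and y of spice_b_mid in the frame of station_rack between -0.042 and -0.018 m) or (y of spice_b_block in the frame of refill_rack between -0.05 and -0.01 m and y of spice_b_mid in the frame of station_rack between 0.018 and 0.042 m) or (y of spice_b_block in the frame of refill_rack between -0.11 and -0.07 m and y of spice_b_mid in the frame of station_rack between 0.078 and 0.102 m)) and x of pepper_mill_mid in the frame of station_rack between -0.012 and 0.012 m and z of pepper_mill_mid in the frame of station_rack below 0.073 m and ((y of pepper_mill_block in the frame of refill_rack between 0.07 and 0.11 m and y of pepper_mill_mid in the frame of station_rack between -0.102 and -0.078 m) or (y of pepper_mill_block in the frame of refill_rack between 0.01 and 0.05 m and y of pepper_mill_mid in the frame of station_rack between -0.042 and -0.018 m) or (y of pepper_mill_block in the frame of refill_rack between -0.05 and -0.01 m and y of pepper_mill_mid in the frame of station_rack between 0.018 and 0.042 m) or (y of pepper_mill_block in the frame of refill_rack between -0.11 and -0.07 m and y of pepper_mill_mid in the frame of station_rack between 0.078 and 0.102 m)) and x of steel_shaker_mid in the frame of station_rack between -0.012 and 0.012 m and z of steel_shaker_mid in the frame of station_rack below 0.06 m and ((y of steel_shaker_block in the frame of refill_rack between 0.07 and 0.11 m and y of steel_shaker_mid in the frame of station_rack between -0.102 and -0.078 m) or (y of steel_shaker_block in the frame of refill_rack between 0.01 and 0.05 m and y of steel_shaker_mid in the frame of station_rack between -0.042 and -0.018 m) or (y of steel_shaker_block in the frame of refill_rack between -0.05 and -0.01 m and y of steel_shaker_mid in the frame of station_rack between 0.018 and 0.042 m) or (y of steel_shaker_block in the frame of refill_rack between -0.11 and -0.07 m and y of steel_shaker_mid in the frame of station_rack between 0.078 and 0.102 m)) and linear speed of each of spice_a, spice_b, pepper_mill, steel_shaker below 0.02 m/s); the robot touches nothing.
It fails at once if the tape roll was shifted by more than 25 mm (distance of tape_roll from where it was at the start of the episode above 0.025 m).
It fails at once if a seasoning was tipped over (angle between any of spice_a_mid, spice_b_mid, pepper_mill_mid, steel_shaker_mid's own z axis and vertical above 0.8 rad).
It also fails if it takes over 115 s, if anything falls off the work surface, if the arm or the gripper's body presses on something with over 40 N, if the wrist force passes 120 N, or if a joint passes its speed limit or range.

ROBOT

A 6-joint arm with a two-finger parallel gripper is mounted at the origin on a cart in front of the work surface, level with it; the furniture and walls round the work are solid. World frame = base frame: x ahead of the robot, y to its left, z up, the work surface at z = 0. Lengths are in m, angles in degrees, forces in N, time in s.
With the tool pointing down it reaches from about 0.4 to 0.825 m from the base axis. Payload 7 kg.
Tool frame: the origin (TCP) lies between the finger pads; the fingertips stand 19 mm ahead of it and the grasp point (between the pads) is the TCP (r.finger_overhang is the distance from the TCP to the fingertips, in m); z points along the fingers, y is the direction in which the jaws open and shut (so a half turn about z gives the same grasp; the last joint's range is limited). The gripper opens to 88 mm and grips with 3 to 60 N. Pads are 19 mm wide; open, the fingers measure 130 mm over their backs; the gripper's body (78 mm by 193 mm) begins 47 mm behind the grasp point.
Start: joints at [-58.493, 20.546, 0.682, 0, -70.136, -16.507], TCP at [0.175, -0.652, 0.246] pointing down, gripper open.
Joint ranges: [-176.03, 176.03], [-82.01, 121.73], [-58.28, 71.71], [-173.87, 95.51], [-174.79, -0.11], [-173.66, 173.66]. Speed limits (degrees/s): [136.94, 136.94, 172.46, 180, 180, 180].

INTERFACE

Orientations are given as [roll, pitch, yaw] about the fixed x, y, z axes, in that order (R = Rz(yaw) Ry(pitch) Rx(roll)).
In Python, from plant import r, optics gives the robot as it stands. The module is installed in compiled form; this text tells all that it offers.
- The arm moves only by the tool step_arm, never from a script. Its argument "increments" is a list of rows, each an object of numbers: "tx", "ty", "tz": the shift along the world's x, y, z in mm; "ax", "ay", "az": the turn, a rotation vector about the world's x, y, z in degrees; "claw": the gripper command: -1 is shut, 1 is fully open, values between are in proportion. In form: [{"tx": .., "ty": .., "tz": .., "ax": .., "ay": .., "az": .., "claw": ..}, ...]. A call has 1 to 12 rows; each row shifts and turns the commanded pose from where the row before left it; what a row does not reach is not made up. A row lasts 1/10 s, in which the tool goes at most 50 mm and 8.59 degrees, less where a joint would pass 70% of its speed; a pose out of reach is approached as far as the arm can. A call with a gripper value outside its range is refused whole. The fingers move at their own pace and stop on an object; "newtons" is the grip in N (left out, the last holds). Time passes only in rows, so rows that do not move let the fingers close. It gives the time, the measured TCP pose, the force and the opening at its end, in the units of the state.
- r.get_state(): the state, without advancing time (a new reading comes with each control period).
- optics.capture(name): name is "side" or "top"; returns a dict with "image" (420x560x3 uint8, blue, green, red), "depth" (420x560 float32, m along the optical axis (not along the pixel's ray), 0 where there is no reading), "fx", "fy", "cx", "cy" (pixels), "distortion" ([k1, k2, p1, p2, k3] as OpenCV has them; the pictures are not rectified), "R" (3x3) and "t" (3): a world point X has camera coordinates R X + t. Camera axes: x right, y down, z forward; pixel columns grow to the right and rows downward; lengths in m; the calibration is good to about 2 mm. A picture is of the moment at which its call begins.
- r.close_job(): hands the job in, once; it reports no verdict.
The state is a dict: "time_s": time; "joints": joint angles; "qd": joint speeds; "joint_torque": joint torques, N m; "tcp_pos": TCP position; "eef_rot": TCP orientation; "contact_force": force on the tool from outside, world axes, zero at the start; "moment": the same for the moment, N m; "gripper_width": finger opening in m.
Only numpy, scipy, OpenCV 4.12 (cv2) and the standard library are available. Lean on these libraries where they do the work, as an engineer would, in place of code of your own. Each camera call takes 0.05 s, during which the arm holds its last target. There are 200 camera calls.

## Working session

There is one attempt and no reset: what is moved stays moved. The work goes in short steps, Python scripts to look and compute and a tool call to move; the robot and the scene stay as the last step left them, time stands still between calls to the robot, and variables do not carry over. Pictures are saved under pics/ and viewed, about 12 in all and at most 16, crops included, and the job is handed in when it is done.

Besides the shell and the picture viewer there is one more tool, called after "Call:" as name(argument=value, ...), one argument or row to a line, values as JSON. step_arm: Moves the arm, as the interface text tells. Its arguments: {"type":"object","properties":{"increments":{"type":"array","items":{"type":"object","properties":{"tx":{"type":"number"},"ty":{"type":"number"},"tz":{"type":"number"},"ax":{"type":"number"},"ay":{"type":"number"},"az":{"type":"number"},"claw":{"type":"number"}}}},"newtons":{"type":"number"}},"required":["increments"]}

```bash
mkdir -p pics; cat > h.py <<'E'
import numpy as np, cv2
from plant import r, optics
def cap(n):
    return optics.capture(n)
def world(c,u,v,d=None):
    """pixel -> world by depth (d or the depth image)"""
    K=np.array([[c["fx"],0,c["cx"]],[0,c["fy"],c["cy"]],[0,0,1]])
    p=cv2.undistortPoints(np.array([[[u,v]]],float),K,np.array(c["distortion"]))[0,0]
    R=np.array(c["R"]);t=np.array(c["t"])
    if d is None: d=c["depth"][int(v),int(u)]
    return R.T@(np.array([p[0]*d,p[1]*d,d])-t)
def worldz(c,u,v,z):
    """pixel -> world on plane of height z"""
    a=world(c,u,v,1.);o=-np.array(c["R"]).T@np.array(c["t"])
    return o+(a-o)*(z-o[2])/(a[2]-o[2])
def cloud(c):
    K=np.array([[c["fx"],0,c["cx"]],[0,c["fy"],c["cy"]],[0,0,1]])
    vv,uu=np.mgrid[:420,:560]
    p=cv2.undistortPoints(np.stack([uu,vv],-1).reshape(-1,1,2).astype(float),K,np.array(c["distortion"]))[:,0]
    d=c["depth"].reshape(-1,1)
    X=(np.hstack([p*d,d])-np.array(c["t"]))@np.array(c["R"])
    X[d[:,0]==0]=np.nan
    return X.reshape(420,560,3)
E
python3 - <<'E'
from h import *
import pickle
for n in("top","side"):
    c=cap(n);pickle.dump(c,open(n+".pkl","wb"));cv2.imwrite(f"pics/{n}0.png",cv2.resize(c["image"],(784,588),interpolation=cv2.INTER_CUBIC))
    print(n,-np.array(c["R"]).T@c["t"],c["fx"],c["R"])
print(r.get_state())
E
```

```text
top [ 0.49148603 -0.23554657  1.06827787] 521.8033979030084 [[-0.01884595 -0.99979685 -0.00714709]
 [-0.99284415  0.01955703 -0.11780502]
 [ 0.11792086  0.0048758  -0.99301103]]
side [ 0.49758001 -0.97624039  0.49612091] 387.4405330197205 [[ 0.98747097 -0.15750903 -0.00959153]
 [-0.08887644 -0.50490926 -0.85858466]
 [ 0.13039198  0.84867989 -0.51258207]]
{'time_s': 0.1, 'joints': array([-5.84913349e+01,  2.05875235e+01,  6.39260951e-01, -1.79325062e-02,
       -7.01370620e+01, -1.65069762e+01]), 'qd': array([-0.07677065, -0.0452317 ,  0.09985984,  0.23735798,  0.05796131,
        0.01174402]), 'joint_torque': array([-7.52994110e-04, -5.84164560e+01,  2.93750596e+01,  7.01563686e+00,
        1.00877820e-02, -7.62223726e-05]), 'tcp_pos': array([ 0.17459111, -0.65159964,  0.24471539]), 'eef_rot': array([ 1.79913402e+02, -8.08185307e-03, -1.65004410e+02]), 'contact_force': array([ 0.61889273, -0.38462005,  0.90563997]), 'moment': array([0.03450703, 0.05315869, 0.04468281]), 'gripper_width': 0.0874123185958679}
```

View pics/top0.png

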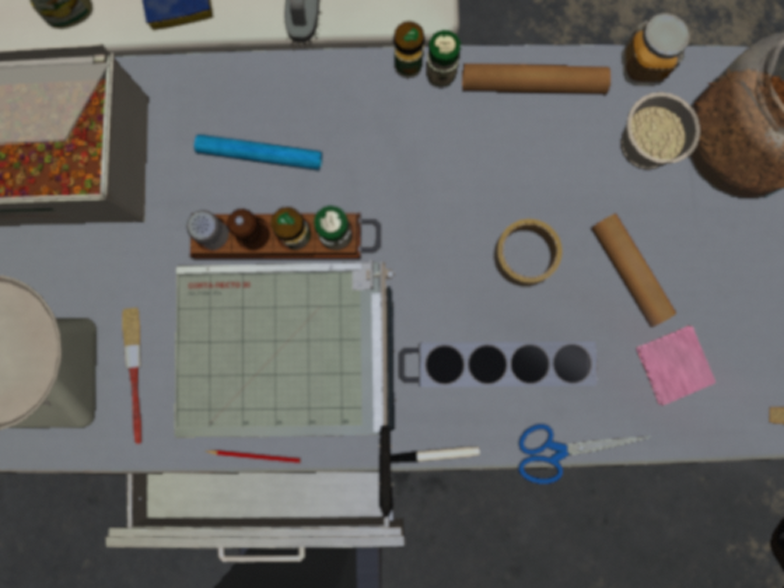

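View pics/side0.png

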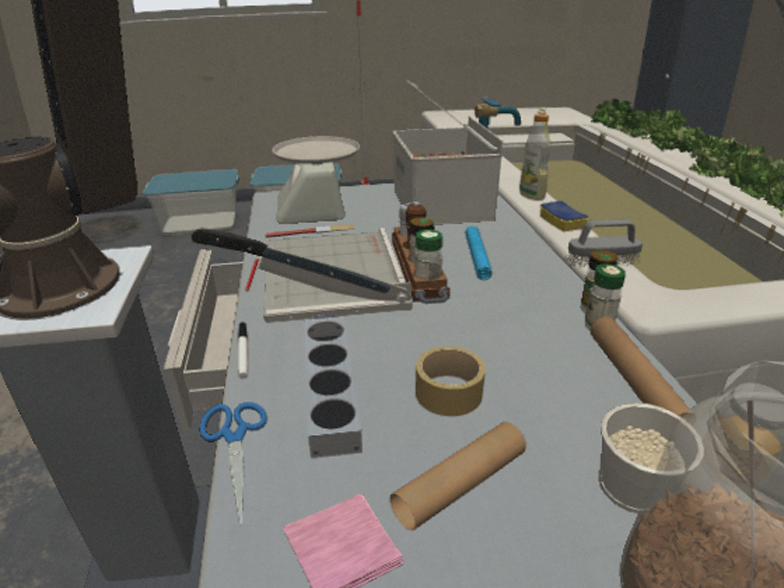

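The top view shows the refill handle on the right (370,235). From it the order is green, brown, mill, shaker, at pixel columns 332, 289, 243 and 203. The station handle is on the left (408,365), so hole 1 is at (445,364) and holes 2 to 4 are at 487, 530 and 572. A paper cutter with a raised blade stands between the racks, around (380,270–510).

```bash
python3 - <<'E'
from h import *
import pickle
c=pickle.load(open("top.pkl","rb"));X=cloud(c)
s=560/784
print("holes z.04")
for u in(445,487,530,572): print(worldz(c,u*s,364*s,.04).round(4))
for n,u,v,z in(("a",332,224,.114),("b",289,222,.113),("mill",243,223,.126),("shk",203,224,.1)):
    w=worldz(c,u*s,v*s,z); print(n,w.round(4))
    m=(np.linalg.norm(X[...,:2]-w[:2],axis=-1)<.03)
    z=X[...,2][m]; zt=np.nanpercentile(z,97); mm=m&(X[...,2]>zt-.012); P=X[mm]
    print("  ztop",zt.round(4),P[:,:2].mean(0).round(4),((P.min(0)+P.max(0))/2).round(4),np.ptp(P,axis=0).round(3),len(P))
# decks: rim corners via depth/height mask
for n,b,zr in(("station",(.15,.45,-.6,-.2),(.03,.05)),("refill",(.35,.7,-.25,.2),(.033,.047))):
    m=(X[...,0]>b[0])&(X[...,0]<b[1])&(X[...,1]>b[2])&(X[...,1]<b[3])&(X[...,2]>zr[0])&(X[...,2]<zr[1])
    k,l,st,ce=cv2.connectedComponentsWithStats(m.astype(np.uint8))
    for i in range(1,k):
        if st[i,4]>150:
            P=X[l==i]; print(n,st[i],cv2.minAreaRect(P[:,:2].astype(np.float32)),np.median(P[:,2]).round(4))
# height map 
print("table z",np.nanmedian(X[150:200,300:340,2]))
H=X[...,2].copy()
v=np.clip(np.nan_to_num(H)/.25*255,0,255).astype(np.uint8)
cv2.imwrite("pics/h0.png",cv2.resize(cv2.applyColorMap(v,cv2.COLORMAP_JET),(784,588),interpolation=0))
for (u,v) in((385,290),(385,350),(385,420),(385,470),(385,510),(375,275)):
    q=X[int(v*s)-2:int(v*s)+3,int(u*s)-4:int(u*s)+5].reshape(-1,3);print(u,v,q[np.nanargmax(q[:,2])].round(3))
# green/brown-like tape
m=(np.abs(X[...,2]-.048)<.006)&(X[...,1]<-.25)&(X[...,1]>-.5)&(X[...,0]>.4)&(X[...,0]<.62);P=X[m];print("tape",(P.min(0)+P.max(0))/2,np.ptp(P,axis=0))
c2=pickle.load(open("side.pkl","rb"));X2=cloud(c2)
for (u,v) in((200,235),(260,250),(330,270),(400,295),(410,290),(30,150),(140,270)):
    q=X2[int(v*s)-2:int(v*s)+3,int(u*s)-2:int(u*s)+3].reshape(-1,3);print("side",u,v,q[np.nanargmax(q[:,2])].round(3))
E
```

```text
holes z.04
[ 0.509  -0.3012  0.04  ]
[ 0.5077 -0.3602  0.04  ]
[ 0.5064 -0.4208  0.04  ]
[ 0.505  -0.4804  0.04  ]
a [ 0.6962 -0.151   0.114 ]
  ztop 0.1163 [ 0.6998 -0.1478] [ 0.7008 -0.1477  0.1113] [0.046 0.044 0.014] 473
b [ 0.7005 -0.0933  0.113 ]
  ztop 0.1161 [ 0.7001 -0.0912] [ 0.7006 -0.0908  0.1119] [0.041 0.043 0.016] 425
mill [ 0.6978 -0.034   0.126 ]
  ztop 0.1233 [ 0.7005 -0.0291] [ 0.7014 -0.0281  0.1206] [0.039 0.038 0.018] 315
shk [0.7034 0.0267 0.1   ]
  ztop 0.1014 [0.7017 0.0292] [0.7026 0.03   0.0967] [0.042 0.042 0.015] 366
refill [136 166 118  16 804] ((0.6854631900787354, -0.05759372562170029), (0.23752111196517944, 0.028647759929299355), 89.92692565917969) 0.0394
table z 0.0001925299878212911
385 290 [ 0.608 -0.223  0.073]
385 350 [ 0.527 -0.224  0.111]
385 420 [ 0.437 -0.225  0.146]
385 470 [ 0.38  -0.214  0.172]
385 510 [ 0.339 -0.218  0.186]
375 275 [ 0.64  -0.198  0.056]
tape [ 0.50727482 -0.38264814  0.0437256 ] [0.06439876 0.23419141 0.00343534]
side 200 235 [ 0.335 -0.221  0.181]
side 260 250 [ 0.419 -0.222  0.149]
side 330 270 [ 0.521 -0.23   0.111]
side 400 295 [ 0.632 -0.22   0.049]
side 410 290 [ 0.649 -0.217  0.048]
side 30 150 [ 0.045 -0.032  0.279]
side 140 270 [0.15  0.032 0.002]
```

View pics/h0.png

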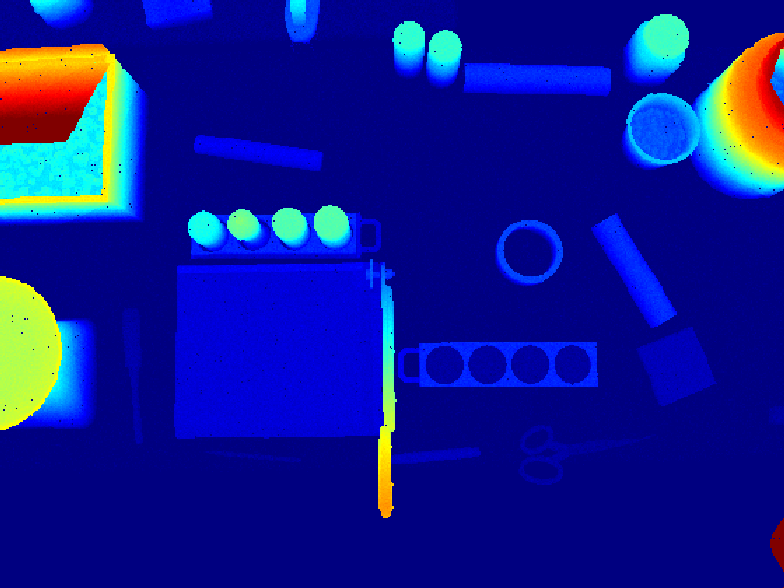

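The height map agrees. The blade runs at y≈−0.22 and rises to z≈0.19 towards the robot. The station deck is clear at (420–597, 342–386). Next I refine the station holes and lid centres.

```bash
python3 - <<'E'
from h import *
import pickle
c=pickle.load(open("top.pkl","rb"));X=cloud(c)
m=(X[...,0]>.46)&(X[...,0]<.55)&(X[...,1]>-.54)&(X[...,1]<-.27)
d=m&(X[...,2]>.03)&(X[...,2]<.05)
P=X[d];print("deck",cv2.minAreaRect(P[:,:2].astype(np.float32)),np.median(P[:,2]))
g=cv2.cvtColor(c["image"],cv2.COLOR_BGR2GRAY)
k,l,st,ce=cv2.connectedComponentsWithStats(((X[...,2]<.027)&m).astype(np.uint8))
# deck inner contours = rims
cs,_=cv2.findContours(d.astype(np.uint8),cv2.RETR_CCOMP,cv2.CHAIN_APPROX_NONE)
for q in cs:
    if 30<len(q)<150:
        (u,v),ax,_=cv2.fitEllipse(q); print("hole",u/560*784,v/560*784,ax,worldz(c,u,v,.04).round(4))
b=X[(X[...,1]>.05)&(X[...,1]<.4)&(X[...,0]>.55)&(X[...,0]<1.)&(X[...,2]>.1)]
print("box min y",b[:,1].min(),b[:,0].min())
im=c["image"];a=cv2.resize(im[140:195,130:280],(800,293),interpolation=cv2.INTER_CUBIC);b=cv2.resize(im[235:290,280:430],(800,293),interpolation=cv2.INTER_CUBIC)
cv2.imwrite("pics/crop.png",np.vstack([a,b]))
E
```

```text
deck ((0.508091926574707, -0.3930720090866089), (0.24622710049152374, 0.06125594303011894), 88.67041015625) 0.04000121743352174
hole 443.6538818359375 363.91758422851564 (28.09729766845703, 28.454345703125) [ 0.5091 -0.2993  0.04  ]
hole 571.4695495605469 363.3592163085937 (26.76545524597168, 28.51280403137207) [ 0.5059 -0.4797  0.04  ]
hole 529.2513549804688 363.50734252929686 (27.969135284423828, 28.591459274291992) [ 0.5071 -0.4198  0.04  ]
hole 486.39694824218753 363.75676879882815 (28.05276107788086, 28.50409698486328) [ 0.5081 -0.3593  0.04  ]
box min y 0.13816901416139968 0.5500239772364122
```

View pics/crop.png

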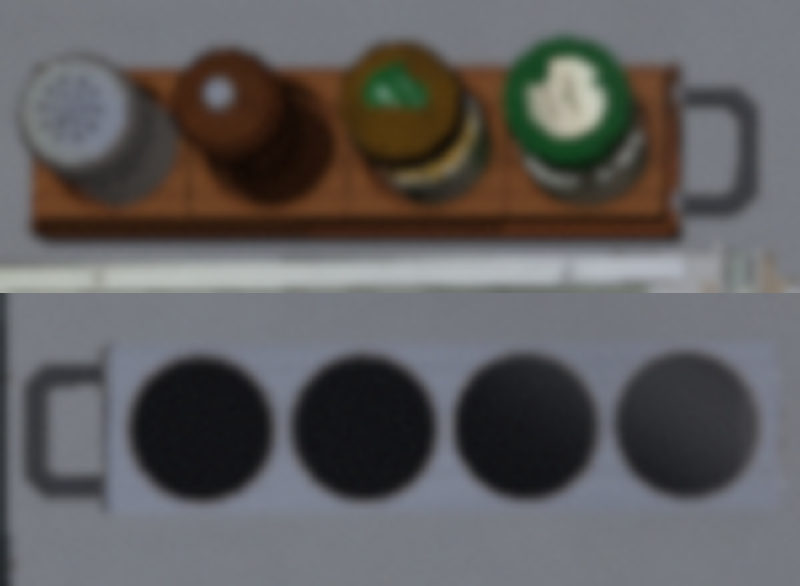

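The crop confirms the order from the handle: green 1, brown 2, mill 3, shaker 4. The lid centres agree with the depth data to about 2 mm. I start with green.

Call:
step_arm(
  increments=[
    {"tx":35,"ty":33,"tz":3,"az":7.5,"claw":1},
    {"tx":35,"ty":33,"tz":3,"az":7.5},
    {"tx":35,"ty":33,"tz":3,"az":7.5},
    {"tx":35,"ty":33,"tz":3,"az":7.5},
    {"tx":35,"ty":33,"tz":3,"az":7.5},
    {"tx":35,"ty":33,"tz":3,"az":7.5},
    {"tx":35,"ty":33,"tz":3,"az":7.5},
    {"tx":35,"ty":33,"tz":3,"az":7.5},
    {"tx":35,"ty":33,"tz":3,"az":7.5},
    {"tx":35,"ty":33,"tz":3,"az":7.5},
    {"tx":35,"ty":33,"tz":3},
    {"tx":35,"ty":33,"tz":3},
  ],
  newtons=25,
)

```text
$.increments[0]: bad value
```

Call:
step_arm(
  increments=[
    {"tx":35,"ty":33,"tz":3,"ax":0,"ay":0,"az":7.5,"claw":1},
  ],
  newtons=25,
)

```text
time_s: 0.2
tcp_pos: [0.207, -0.6204, 0.2466]
eef_rot: [179.8, -0.1, -157.7]
contact_force: [1.2, 0.3, -0.5]
gripper_width: 0.0877
```

Call:
step_arm(
  increments=[
    {"tx":35,"ty":33,"tz":3,"ax":0,"ay":0,"az":7.5,"claw":1},
    {"tx":35,"ty":33,"tz":3,"ax":0,"ay":0,"az":7.5,"claw":1},
    {"tx":35,"ty":33,"tz":3,"ax":0,"ay":0,"az":7.5,"claw":1},
    {"tx":35,"ty":33,"tz":3,"ax":0,"ay":0,"az":7.5,"claw":1},
    {"tx":35,"ty":33,"tz":3,"ax":0,"ay":0,"az":7.5,"claw":1},
    {"tx":35,"ty":33,"tz":3,"ax":0,"ay":0,"az":7.5,"claw":1},
    {"tx":35,"ty":33,"tz":3,"ax":0,"ay":0,"az":7.5,"claw":1},
    {"tx":35,"ty":33,"tz":3,"ax":0,"ay":0,"az":7.5,"claw":1},
    {"tx":35,"ty":33,"tz":3,"ax":0,"ay":0,"az":7.5,"claw":1},
    {"tx":35,"ty":33,"tz":3,"ax":0,"ay":0,"az":0,"claw":1},
    {"tx":35,"ty":33,"tz":3,"ax":0,"ay":0,"az":0,"claw":1},
    {"tx":35,"ty":33,"tz":3,"ax":0,"ay":0,"az":0,"claw":1},
  ],
)

```text
time_s: 1.4
tcp_pos: [0.6307, -0.2213, 0.2844]
eef_rot: [180.0, 0.0, -90.0]
contact_force: [1.0, -0.6, -0.8]
gripper_width: 0.0878
```

Call:
step_arm(
  increments=[
    {"tx":22,"ty":24,"tz":-30,"ax":0,"ay":0,"az":0,"claw":1},
    {"tx":22,"ty":24,"tz":-30,"ax":0,"ay":0,"az":0,"claw":1},
    {"tx":22,"ty":24,"tz":-30,"ax":0,"ay":0,"az":0,"claw":1},
    {"tx":0,"ty":0,"tz":-20,"ax":0,"ay":0,"az":0,"claw":1},
    {"tx":0,"ty":0,"tz":0,"ax":0,"ay":0,"az":0,"claw":1},
    {"tx":0,"ty":0,"tz":0,"ax":0,"ay":0,"az":0,"claw":1},
  ],
)

```text
time_s: 2.0
tcp_pos: [0.6956, -0.1513, 0.1746]
eef_rot: [179.9, -0.0, -90.0]
contact_force: [0.4, -0.1, 1.0]
gripper_width: 0.0873
```

```bash
python3 - <<'E'
from h import *
c=cap("side");cv2.imwrite("pics/s1.png",cv2.resize(c["image"][120:260,180:380],(800,560),interpolation=cv2.INTER_CUBIC))
s=r.get_state();print(s["tcp_pos"],s["eef_rot"],s["joints"])
E
```

```text
[ 0.69598764 -0.15157595  0.1758241 ] [-1.79934518e+02 -2.87829224e-02 -9.00095283e+01] [ 3.35141536e+00  2.64987394e+01  6.06791794e-01  3.62263835e-02
 -6.40443748e+01 -3.37676447e+00]
```

View pics/s1.png

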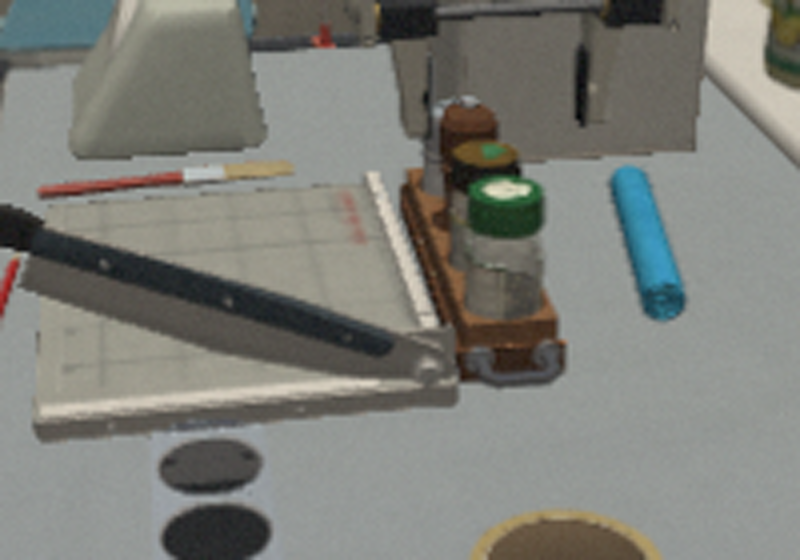

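The fingers straddle the green lid (505,205): they show at about 430 and 590. A small correction, then descend and grip.

Call:
step_arm(
  increments=[
    {"tx":4,"ty":3,"tz":-15,"ax":0,"ay":0,"az":0,"claw":1},
    {"tx":0,"ty":0,"tz":-25,"ax":0,"ay":0,"az":0,"claw":1},
    {"tx":0,"ty":0,"tz":-25,"ax":0,"ay":0,"az":0,"claw":1},
    {"tx":0,"ty":0,"tz":-12,"ax":0,"ay":0,"az":0,"claw":1},
    {"tx":0,"ty":0,"tz":0,"ax":0,"ay":0,"az":0,"claw":1},
    {"tx":0,"ty":0,"tz":0,"ax":0,"ay":0,"az":0,"claw":-1},
    {"tx":0,"ty":0,"tz":0,"ax":0,"ay":0,"az":0,"claw":-1},
    {"tx":0,"ty":0,"tz":0,"ax":0,"ay":0,"az":0,"claw":-1},
    {"tx":0,"ty":0,"tz":0,"ax":0,"ay":0,"az":0,"claw":-1},
    {"tx":0,"ty":0,"tz":0,"ax":0,"ay":0,"az":0,"claw":-1},
    {"tx":0,"ty":0,"tz":0,"ax":0,"ay":0,"az":0,"claw":-1},
  ],
  newtons=25,
)

```text
time_s: 3.15
tcp_pos: [0.6997, -0.1479, 0.0978]
eef_rot: [-180.0, 0.0, -90.0]
contact_force: [-1.0, 1.4, 2.8]
gripper_width: 0.0453
```

Call:
step_arm(
  increments=[
    {"tx":0,"ty":0,"tz":20,"ax":0,"ay":0,"az":0,"claw":-1},
    {"tx":0,"ty":0,"tz":35,"ax":0,"ay":0,"az":0,"claw":-1},
    {"tx":0,"ty":0,"tz":40,"ax":0,"ay":0,"az":0,"claw":-1},
    {"tx":0,"ty":0,"tz":40,"ax":0,"ay":0,"az":0,"claw":-1},
    {"tx":-15,"ty":-12,"tz":15,"ax":0,"ay":0,"az":0,"claw":-1},
    {"tx":-30,"ty":-24,"tz":0,"ax":0,"ay":0,"az":0,"claw":-1},
    {"tx":-35,"ty":-28,"tz":0,"ax":0,"ay":0,"az":0,"claw":-1},
    {"tx":-35,"ty":-28,"tz":0,"ax":0,"ay":0,"az":0,"claw":-1},
    {"tx":-35,"ty":-28,"tz":0,"ax":0,"ay":0,"az":0,"claw":-1},
    {"tx":-25,"ty":-20,"tz":0,"ax":0,"ay":0,"az":0,"claw":-1},
    {"tx":-15,"ty":-12,"tz":0,"ax":0,"ay":0,"az":0,"claw":-1},
    {"tx":0,"ty":0,"tz":0,"ax":0,"ay":0,"az":0,"claw":-1},
  ],
)

```text
time_s: 4.35
tcp_pos: [0.5075, -0.3012, 0.2476]
eef_rot: [180.0, 0.0, -90.1]
contact_force: [0.2, -0.1, -0.6]
gripper_width: 0.0446
```

Call:
step_arm(
  increments=[
    {"tx":2,"ty":1,"tz":-20,"ax":0,"ay":0,"az":0,"claw":-1},
    {"tx":0,"ty":0,"tz":-35,"ax":0,"ay":0,"az":0,"claw":-1},
    {"tx":0,"ty":0,"tz":-35,"ax":0,"ay":0,"az":0,"claw":-1},
    {"tx":0,"ty":0,"tz":-14,"ax":0,"ay":0,"az":0,"claw":-1},
    {"tx":0,"ty":0,"tz":0,"ax":0,"ay":0,"az":0,"claw":-1},
    {"tx":0,"ty":0,"tz":0,"ax":0,"ay":0,"az":0,"claw":-1},
  ],
)

```text
time_s: 4.95
tcp_pos: [0.5123, -0.2988, 0.1437]
eef_rot: [180.0, -0.0, -90.0]
contact_force: [0.7, -0.1, 0.1]
gripper_width: 0.0448
```

```bash
python3 - <<'E'
from h import *
c=cap("side");cv2.imwrite("pics/s2.png",cv2.resize(c["image"][160:330,160:360],(800,680),interpolation=cv2.INTER_CUBIC)[:600])
def proj(P):
    return cv2.projectPoints(np.array(P,float),cv2.Rodrigues(np.array(c["R"]))[0],np.array(c["t"]),np.array([[c["fx"],0,c["cx"]],[0,c["fy"],c["cy"]],[0,0,1]]),np.array(c["distortion"]))[0][:,0]
print((proj([[.5095,-.300,.04],[.5083,-.36,.04],[.5072,-.42,.04],[.5059,-.48,.04],[.5095,-.3,.058]])-[160,160])*4)
s=r.get_state();print(s["tcp_pos"],s["eef_rot"],s["contact_force"])
E
```

```text
[[288.03223167 303.13619858]
 [293.3687031  371.4010365 ]
 [299.76239013 449.28282663]
 [306.76073127 538.89726294]
 [285.67861099 274.33964972]]
[ 0.51270243 -0.2989975   0.14443415] [-1.79934653e+02 -3.47487919e-02 -8.99594715e+01] [ 0.31312326  0.50366459 -0.42827156]
```

View pics/s2.png

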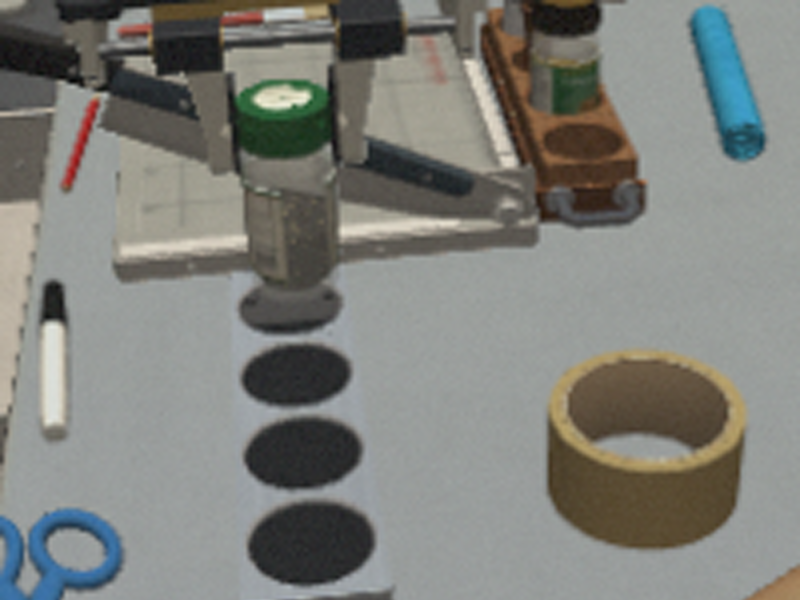

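The jar is upright above hole 1 (290,305), about 2 mm too far in +x, which matches the TCP reading. I correct and lower it.

Call:
step_arm(
  increments=[
    {"tx":-2,"ty":-1.5,"tz":-8,"ax":0,"ay":0,"az":0,"claw":-1},
    {"tx":0,"ty":0,"tz":-12,"ax":0,"ay":0,"az":0,"claw":-1},
    {"tx":0,"ty":0,"tz":-12,"ax":0,"ay":0,"az":0,"claw":-1},
    {"tx":0,"ty":0,"tz":-11,"ax":0,"ay":0,"az":0,"claw":-1},
    {"tx":0,"ty":0,"tz":0,"ax":0,"ay":0,"az":0,"claw":-1},
    {"tx":0,"ty":0,"tz":0,"ax":0,"ay":0,"az":0,"claw":-1},
  ],
)

```text
time_s: 5.6
tcp_pos: [0.5095, -0.3005, 0.1001]
eef_rot: [179.9, 0.0, -90.0]
contact_force: [1.1, -0.5, -1.6]
gripper_width: 0.0446
```

Call:
step_arm(
  increments=[
    {"tx":0,"ty":0,"tz":-1.5,"ax":0,"ay":0,"az":0,"claw":-1},
    {"tx":0,"ty":0,"tz":0,"ax":0,"ay":0,"az":0,"claw":0.2},
    {"tx":0,"ty":0,"tz":0,"ax":0,"ay":0,"az":0,"claw":0.6},
    {"tx":0,"ty":0,"tz":0,"ax":0,"ay":0,"az":0,"claw":1},
    {"tx":0,"ty":0,"tz":0,"ax":0,"ay":0,"az":0,"claw":1},
    {"tx":0,"ty":0,"tz":0,"ax":0,"ay":0,"az":0,"claw":1},
    {"tx":0,"ty":0,"tz":15,"ax":0,"ay":0,"az":0,"claw":1},
    {"tx":0,"ty":0,"tz":40,"ax":0,"ay":0,"az":0,"claw":1},
    {"tx":0,"ty":0,"tz":45,"ax":0,"ay":0,"az":0,"claw":1},
    {"tx":0,"ty":0,"tz":40,"ax":0,"ay":0,"az":0,"claw":1},
    {"tx":20,"ty":22,"tz":10,"ax":0,"ay":0,"az":0,"claw":1},
    {"tx":32,"ty":35,"tz":0,"ax":0,"ay":0,"az":0,"claw":1},
  ],
)

```text
time_s: 6.8
tcp_pos: [0.5623, -0.2446, 0.2528]
eef_rot: [-179.7, -0.1, -90.2]
contact_force: [1.0, -0.4, -0.8]
gripper_width: 0.0877
```

Call:
step_arm(
  increments=[
    {"tx":32,"ty":35,"tz":0,"ax":0,"ay":0,"az":0,"claw":1},
    {"tx":32,"ty":35,"tz":0,"ax":0,"ay":0,"az":0,"claw":1},
    {"tx":32,"ty":35,"tz":0,"ax":0,"ay":0,"az":0,"claw":1},
    {"tx":28,"ty":31,"tz":0,"ax":0,"ay":0,"az":0,"claw":1},
    {"tx":15,"ty":16,"tz":-30,"ax":0,"ay":0,"az":0,"claw":1},
    {"tx":0,"ty":0,"tz":-40,"ax":0,"ay":0,"az":0,"claw":1},
    {"tx":0,"ty":0,"tz":0,"ax":0,"ay":0,"az":0,"claw":1},
    {"tx":0,"ty":0,"tz":0,"ax":0,"ay":0,"az":0,"claw":1},
  ],
)

```text
time_s: 7.6
tcp_pos: [0.7004, -0.0919, 0.1791]
eef_rot: [179.9, -0.1, -90.0]
contact_force: [0.2, -0.2, 0.5]
gripper_width: 0.0877
```

```bash
python3 - <<'E'
from h import *
c=cap("top");s=560/784
cv2.imwrite("pics/t3.png",cv2.resize(c["image"][130:300,130:440],(800,439),interpolation=cv2.INTER_CUBIC))
s=r.get_state();print(s["tcp_pos"],s["eef_rot"],s["contact_force"])
E
```

```text
[ 0.70128955 -0.09210726  0.18090407] [-1.79917768e+02 -4.67958799e-02 -8.99948128e+01] [0.35711849 0.64746512 1.16743898]
```

View pics/t3.png

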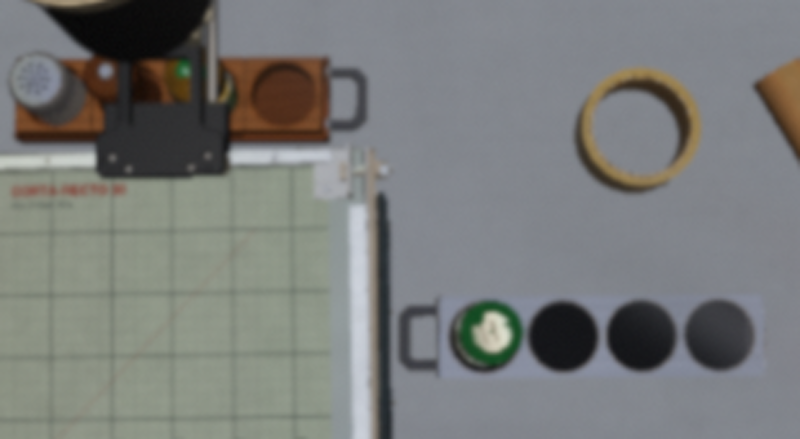

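Green stands in hole 1 (lid at 490,334) and the tape is untouched. Now brown: descend and grip.

Call:
step_arm(
  increments=[
    {"tx":-1,"ty":1,"tz":-20,"ax":0,"ay":0,"az":0,"claw":1},
    {"tx":0,"ty":0,"tz":-30,"ax":0,"ay":0,"az":0,"claw":1},
    {"tx":0,"ty":0,"tz":-23,"ax":0,"ay":0,"az":0,"claw":1},
    {"tx":0,"ty":0,"tz":-10,"ax":0,"ay":0,"az":0,"claw":1},
    {"tx":0,"ty":0,"tz":0,"ax":0,"ay":0,"az":0,"claw":1},
    {"tx":0,"ty":0,"tz":0,"ax":0,"ay":0,"az":0,"claw":-1},
    {"tx":0,"ty":0,"tz":0,"ax":0,"ay":0,"az":0,"claw":-1},
    {"tx":0,"ty":0,"tz":0,"ax":0,"ay":0,"az":0,"claw":-1},
    {"tx":0,"ty":0,"tz":0,"ax":0,"ay":0,"az":0,"claw":-1},
    {"tx":0,"ty":0,"tz":0,"ax":0,"ay":0,"az":0,"claw":-1},
    {"tx":0,"ty":0,"tz":0,"ax":0,"ay":0,"az":0,"claw":-1},
  ],
)

```text
time_s: 8.75
tcp_pos: [0.6997, -0.0904, 0.0962]
eef_rot: [-180.0, 0.0, -90.0]
contact_force: [0.9, -0.3, -0.9]
gripper_width: 0.0454
```

Call:
step_arm(
  increments=[
    {"tx":0,"ty":0,"tz":20,"ax":0,"ay":0,"az":0,"claw":-1},
    {"tx":0,"ty":0,"tz":40,"ax":0,"ay":0,"az":0,"claw":-1},
    {"tx":0,"ty":0,"tz":45,"ax":0,"ay":0,"az":0,"claw":-1},
    {"tx":0,"ty":0,"tz":45,"ax":0,"ay":0,"az":0,"claw":-1},
    {"tx":-12,"ty":-17,"tz":5,"ax":0,"ay":0,"az":0,"claw":-1},
    {"tx":-23,"ty":-33,"tz":0,"ax":0,"ay":0,"az":0,"claw":-1},
    {"tx":-28,"ty":-40,"tz":0,"ax":0,"ay":0,"az":0,"claw":-1},
    {"tx":-28,"ty":-40,"tz":0,"ax":0,"ay":0,"az":0,"claw":-1},
    {"tx":-28,"ty":-40,"tz":0,"ax":0,"ay":0,"az":0,"claw":-1},
    {"tx":-28,"ty":-40,"tz":0,"ax":0,"ay":0,"az":0,"claw":-1},
    {"tx":-26,"ty":-36,"tz":0,"ax":0,"ay":0,"az":0,"claw":-1},
    {"tx":-17,"ty":-24,"tz":0,"ax":0,"ay":0,"az":0,"claw":-1},
  ],
)

```text
time_s: 9.95
tcp_pos: [0.5072, -0.3624, 0.2506]
eef_rot: [180.0, 0.0, -90.1]
contact_force: [0.4, 0.1, -1.0]
gripper_width: 0.0436
```

Call:
step_arm(
  increments=[
    {"tx":0,"ty":0,"tz":-20,"ax":0,"ay":0,"az":0,"claw":-1},
    {"tx":0,"ty":0,"tz":-35,"ax":0,"ay":0,"az":0,"claw":-1},
    {"tx":0,"ty":0,"tz":-35,"ax":0,"ay":0,"az":0,"claw":-1},
    {"tx":0,"ty":0,"tz":-14,"ax":0,"ay":0,"az":0,"claw":-1},
    {"tx":0,"ty":0,"tz":0,"ax":0,"ay":0,"az":0,"claw":-1},
    {"tx":0,"ty":0,"tz":0,"ax":0,"ay":0,"az":0,"claw":-1},
    {"tx":0,"ty":0,"tz":0,"ax":0,"ay":0,"az":0,"claw":-1},
  ],
)

```text
time_s: 10.65
tcp_pos: [0.5108, -0.3609, 0.149]
eef_rot: [-179.8, -0.1, -90.0]
contact_force: [-0.4, -0.3, -1.3]
gripper_width: 0.0436
```

Call:
step_arm(
  increments=[
    {"tx":-1.5,"ty":0,"tz":-10,"ax":0,"ay":0,"az":0,"claw":-1},
    {"tx":0,"ty":0,"tz":-14,"ax":0,"ay":0,"az":0,"claw":-1},
    {"tx":0,"ty":0,"tz":-14,"ax":0,"ay":0,"az":0,"claw":-1},
    {"tx":0,"ty":0,"tz":-11,"ax":0,"ay":0,"az":0,"claw":-1},
    {"tx":0,"ty":0,"tz":0,"ax":0,"ay":0,"az":0,"claw":-1},
    {"tx":0,"ty":0,"tz":0,"ax":0,"ay":0,"az":0,"claw":-1},
    {"tx":0,"ty":0,"tz":0,"ax":0,"ay":0,"az":0,"claw":-1},
  ],
)

```text
time_s: 11.35
tcp_pos: [0.5081, -0.3605, 0.0979]
eef_rot: [180.0, 0.0, -90.0]
contact_force: [0.1, -0.3, -2.2]
gripper_width: 0.0434
```

Call:
step_arm(
  increments=[
    {"tx":0,"ty":0,"tz":-0.5,"ax":0,"ay":0,"az":0,"claw":-1},
    {"tx":0,"ty":0,"tz":0,"ax":0,"ay":0,"az":0,"claw":0.2},
    {"tx":0,"ty":0,"tz":0,"ax":0,"ay":0,"az":0,"claw":0.6},
    {"tx":0,"ty":0,"tz":0,"ax":0,"ay":0,"az":0,"claw":1},
    {"tx":0,"ty":0,"tz":0,"ax":0,"ay":0,"az":0,"claw":1},
    {"tx":0,"ty":0,"tz":0,"ax":0,"ay":0,"az":0,"claw":1},
    {"tx":0,"ty":0,"tz":15,"ax":0,"ay":0,"az":0,"claw":1},
    {"tx":0,"ty":0,"tz":40,"ax":0,"ay":0,"az":0,"claw":1},
    {"tx":0,"ty":0,"tz":45,"ax":0,"ay":0,"az":0,"claw":1},
    {"tx":0,"ty":0,"tz":45,"ax":0,"ay":0,"az":0,"claw":1},
    {"tx":12,"ty":20,"tz":10,"ax":0,"ay":0,"az":0,"claw":1},
    {"tx":19,"ty":35,"tz":0,"ax":0,"ay":0,"az":0,"claw":1},
  ],
)

```text
time_s: 12.55
tcp_pos: [0.5399, -0.3068, 0.256]
eef_rot: [-179.7, -0.1, -90.2]
contact_force: [0.5, 0.5, -0.6]
gripper_width: 0.0875
```

Call:
step_arm(
  increments=[
    {"tx":24,"ty":41,"tz":0,"ax":0,"ay":0,"az":0,"claw":1},
    {"tx":24,"ty":41,"tz":0,"ax":0,"ay":0,"az":0,"claw":1},
    {"tx":24,"ty":41,"tz":0,"ax":0,"ay":0,"az":0,"claw":1},
    {"tx":24,"ty":41,"tz":0,"ax":0,"ay":0,"az":0,"claw":1},
    {"tx":24,"ty":41,"tz":0,"ax":0,"ay":0,"az":0,"claw":1},
    {"tx":22,"ty":38,"tz":0,"ax":0,"ay":0,"az":0,"claw":1},
    {"tx":19,"ty":33,"tz":-30,"ax":0,"ay":0,"az":0,"claw":1},
    {"tx":0,"ty":0,"tz":-40,"ax":0,"ay":0,"az":0,"claw":1},
    {"tx":0,"ty":0,"tz":0,"ax":0,"ay":0,"az":0,"claw":1},
    {"tx":0,"ty":0,"tz":0,"ax":0,"ay":0,"az":0,"claw":1},
  ],
)

```text
time_s: 13.55
tcp_pos: [0.6999, -0.03, 0.1827]
eef_rot: [179.9, -0.1, -90.0]
contact_force: [-0.1, -0.7, 0.7]
gripper_width: 0.0875
```

```bash
python3 - <<'E'
from h import *
c=cap("top")
cv2.imwrite("pics/t4.png",cv2.resize(c["image"][130:300,130:440],(800,439),interpolation=cv2.INTER_CUBIC))
s=r.get_state();print(s["tcp_pos"],s["eef_rot"],s["contact_force"])
X=cloud(c)
for y in(-.301,-.361):
    m=(np.hypot(X[...,0]-.509,X[...,1]-y)<.03)&(X[...,2]>.1);P=X[m];print((P.min(0)+P.max(0))/2,np.median(P[:,2]),m.sum())
E
```

```text
[ 0.70082581 -0.030255    0.18440208] [-1.79912196e+02 -3.92636766e-02 -9.00086043e+01] [ 0.32584475 -0.65255869  0.33822234]
[ 0.51149275 -0.29985452  0.11038438] 0.1139589002827499 497
[ 0.50947871 -0.35789085  0.10992072] 0.11342115473373451 468
```

View pics/t4.png

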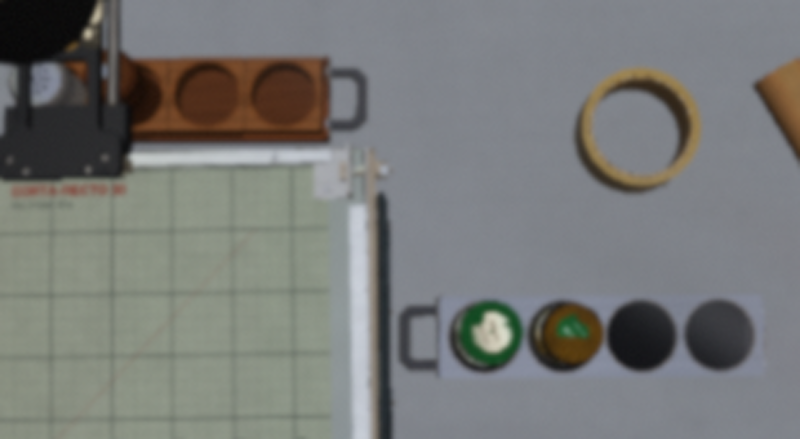

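Both jars stand seated, with tops at 114 and 113 mm as expected. Now the mill.

Call:
step_arm(
  increments=[
    {"tx":0,"ty":1,"tz":-20,"ax":0,"ay":0,"az":0,"claw":1},
    {"tx":0,"ty":0,"tz":-30,"ax":0,"ay":0,"az":0,"claw":1},
    {"tx":0,"ty":0,"tz":-25,"ax":0,"ay":0,"az":0,"claw":1},
    {"tx":0,"ty":0,"tz":-10,"ax":0,"ay":0,"az":0,"claw":1},
    {"tx":0,"ty":0,"tz":0,"ax":0,"ay":0,"az":0,"claw":1},
    {"tx":0,"ty":0,"tz":0,"ax":0,"ay":0,"az":0,"claw":-1},
    {"tx":0,"ty":0,"tz":0,"ax":0,"ay":0,"az":0,"claw":-1},
    {"tx":0,"ty":0,"tz":0,"ax":0,"ay":0,"az":0,"claw":-1},
    {"tx":0,"ty":0,"tz":0,"ax":0,"ay":0,"az":0,"claw":-1},
    {"tx":0,"ty":0,"tz":0,"ax":0,"ay":0,"az":0,"claw":-1},
    {"tx":0,"ty":0,"tz":0,"ax":0,"ay":0,"az":0,"claw":-1},
    {"tx":0,"ty":0,"tz":0,"ax":0,"ay":0,"az":0,"claw":-1},
  ],
)

```text
time_s: 14.8
tcp_pos: [0.7002, -0.0284, 0.0976]
eef_rot: [-180.0, -0.0, -90.0]
contact_force: [-0.1, -0.7, 0.9]
gripper_width: 0.0394
```

Call:
step_arm(
  increments=[
    {"tx":0,"ty":0,"tz":20,"ax":0,"ay":0,"az":0,"claw":-1},
    {"tx":0,"ty":0,"tz":40,"ax":0,"ay":0,"az":0,"claw":-1},
    {"tx":0,"ty":0,"tz":45,"ax":0,"ay":0,"az":0,"claw":-1},
    {"tx":0,"ty":0,"tz":45,"ax":0,"ay":0,"az":0,"claw":-1},
    {"tx":-8,"ty":-16,"tz":10,"ax":0,"ay":0,"az":0,"claw":-1},
    {"tx":-16,"ty":-32,"tz":0,"ax":0,"ay":0,"az":0,"claw":-1},
    {"tx":-20,"ty":-41,"tz":0,"ax":0,"ay":0,"az":0,"claw":-1},
    {"tx":-20,"ty":-41,"tz":0,"ax":0,"ay":0,"az":0,"claw":-1},
    {"tx":-20,"ty":-41,"tz":0,"ax":0,"ay":0,"az":0,"claw":-1},
    {"tx":-20,"ty":-41,"tz":0,"ax":0,"ay":0,"az":0,"claw":-1},
    {"tx":-20,"ty":-41,"tz":0,"ax":0,"ay":0,"az":0,"claw":-1},
    {"tx":-20,"ty":-41,"tz":0,"ax":0,"ay":0,"az":0,"claw":-1},
  ],
)

```text
time_s: 16.0
tcp_pos: [0.5547, -0.3239, 0.2571]
eef_rot: [180.0, 0.0, -90.0]
contact_force: [0.7, 0.2, -1.1]
gripper_width: 0.0394
```

Call:
step_arm(
  increments=[
    {"tx":-20,"ty":-41,"tz":0,"ax":0,"ay":0,"az":0,"claw":-1},
    {"tx":-17,"ty":-35,"tz":0,"ax":0,"ay":0,"az":0,"claw":-1},
    {"tx":-11,"ty":-22,"tz":0,"ax":0,"ay":0,"az":0,"claw":-1},
    {"tx":0,"ty":0,"tz":0,"ax":0,"ay":0,"az":0,"claw":-1},
    {"tx":0,"ty":0,"tz":-20,"ax":0,"ay":0,"az":0,"claw":-1},
    {"tx":0,"ty":0,"tz":-35,"ax":0,"ay":0,"az":0,"claw":-1},
    {"tx":0,"ty":0,"tz":-35,"ax":0,"ay":0,"az":0,"claw":-1},
    {"tx":0,"ty":0,"tz":-15,"ax":0,"ay":0,"az":0,"claw":-1},
    {"tx":0,"ty":0,"tz":0,"ax":0,"ay":0,"az":0,"claw":-1},
    {"tx":0,"ty":0,"tz":0,"ax":0,"ay":0,"az":0,"claw":-1},
    {"tx":0,"ty":0,"tz":0,"ax":0,"ay":0,"az":0,"claw":-1},
  ],
)

```text
time_s: 17.1
tcp_pos: [0.5091, -0.4207, 0.1541]
eef_rot: [-179.9, -0.1, -90.0]
contact_force: [-0.4, 0.2, -1.4]
gripper_width: 0.039
```

Call:
step_arm(
  increments=[
    {"tx":-1,"ty":0,"tz":-12,"ax":0,"ay":0,"az":0,"claw":-1},
    {"tx":0,"ty":0,"tz":-15,"ax":0,"ay":0,"az":0,"claw":-1},
    {"tx":0,"ty":0,"tz":-15,"ax":0,"ay":0,"az":0,"claw":-1},
    {"tx":0,"ty":0,"tz":-12.5,"ax":0,"ay":0,"az":0,"claw":-1},
    {"tx":0,"ty":0,"tz":0,"ax":0,"ay":0,"az":0,"claw":-1},
    {"tx":0,"ty":0,"tz":0,"ax":0,"ay":0,"az":0,"claw":-1},
    {"tx":0,"ty":0,"tz":0,"ax":0,"ay":0,"az":0,"claw":-1},
  ],
)

```text
time_s: 17.8
tcp_pos: [0.5069, -0.4204, 0.0974]
eef_rot: [180.0, 0.0, -90.0]
contact_force: [0.4, -1.0, -1.9]
gripper_width: 0.0392
```

Call:
step_arm(
  increments=[
    {"tx":0,"ty":0,"tz":0,"ax":0,"ay":0,"az":0,"claw":0},
    {"tx":0,"ty":0,"tz":0,"ax":0,"ay":0,"az":0,"claw":0.4},
    {"tx":0,"ty":0,"tz":0,"ax":0,"ay":0,"az":0,"claw":1},
    {"tx":0,"ty":0,"tz":0,"ax":0,"ay":0,"az":0,"claw":1},
    {"tx":0,"ty":0,"tz":0,"ax":0,"ay":0,"az":0,"claw":1},
    {"tx":0,"ty":0,"tz":15,"ax":0,"ay":0,"az":0,"claw":1},
    {"tx":0,"ty":0,"tz":40,"ax":0,"ay":0,"az":0,"claw":1},
    {"tx":0,"ty":0,"tz":45,"ax":0,"ay":0,"az":0,"claw":1},
    {"tx":0,"ty":0,"tz":45,"ax":0,"ay":0,"az":0,"claw":1},
    {"tx":9,"ty":21,"tz":10,"ax":0,"ay":0,"az":0,"claw":1},
    {"tx":18,"ty":41,"tz":0,"ax":0,"ay":0,"az":0,"claw":1},
    {"tx":18,"ty":41,"tz":0,"ax":0,"ay":0,"az":0,"claw":1},
  ],
)

```text
time_s: 19.0
tcp_pos: [0.5525, -0.317, 0.2553]
eef_rot: [-179.8, -0.0, -90.1]
contact_force: [1.5, -0.2, -0.8]
gripper_width: 0.0874
```

Call:
step_arm(
  increments=[
    {"tx":18,"ty":42,"tz":0,"ax":0,"ay":0,"az":0,"claw":1},
    {"tx":18,"ty":42,"tz":0,"ax":0,"ay":0,"az":0,"claw":1},
    {"tx":18,"ty":42,"tz":0,"ax":0,"ay":0,"az":0,"claw":1},
    {"tx":18,"ty":42,"tz":0,"ax":0,"ay":0,"az":0,"claw":1},
    {"tx":18,"ty":42,"tz":0,"ax":0,"ay":0,"az":0,"claw":1},
    {"tx":18,"ty":42,"tz":0,"ax":0,"ay":0,"az":0,"claw":1},
    {"tx":18,"ty":41,"tz":0,"ax":0,"ay":0,"az":0,"claw":1},
    {"tx":14,"ty":32,"tz":-20,"ax":0,"ay":0,"az":0,"claw":1},
    {"tx":9,"ty":21,"tz":-30,"ax":0,"ay":0,"az":0,"claw":1},
    {"tx":0,"ty":0,"tz":-30,"ax":0,"ay":0,"az":0,"claw":1},
    {"tx":0,"ty":0,"tz":0,"ax":0,"ay":0,"az":0,"claw":1},
    {"tx":0,"ty":0,"tz":0,"ax":0,"ay":0,"az":0,"claw":1},
  ],
)

```text
time_s: 20.2
tcp_pos: [0.7014, 0.0282, 0.1742]
eef_rot: [-180.0, -0.0, -90.0]
contact_force: [-0.1, -0.1, 0.5]
gripper_width: 0.0875
```

```bash
python3 - <<'E'
from h import *
c=cap("side")
cv2.imwrite("pics/s5.png",cv2.resize(c["image"][110:330,160:400],(654,600),interpolation=cv2.INTER_CUBIC))
s=r.get_state();print(s["tcp_pos"],s["eef_rot"],s["contact_force"])
E
```

```text
[0.70202895 0.02806781 0.17544849] [-1.79867204e+02 -1.05277260e-02 -9.00003884e+01] [-0.1591339  -0.4428468   0.10051832]
```

View pics/s5.png

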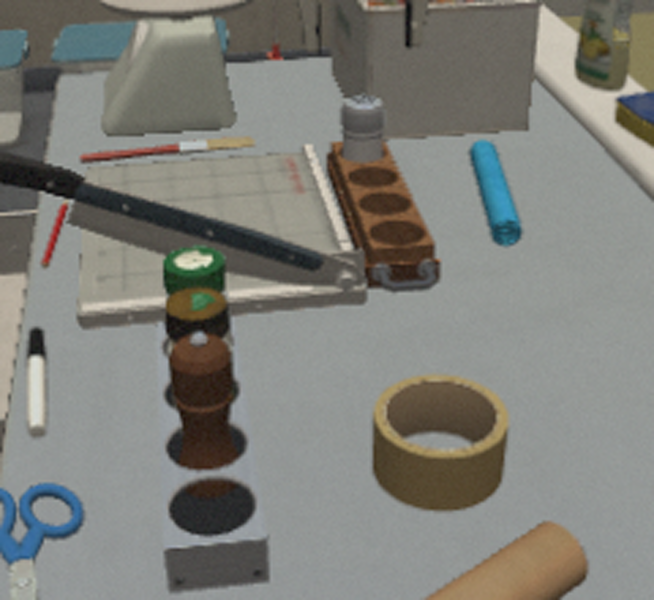

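The mill stands upright in hole 3 (205,400), and the shaker at (362,125) is clear on both sides. I grip it at z≈0.080.

Call:
step_arm(
  increments=[
    {"tx":0,"ty":1,"tz":-20,"ax":0,"ay":0,"az":0,"claw":1},
    {"tx":0,"ty":0,"tz":-30,"ax":0,"ay":0,"az":0,"claw":1},
    {"tx":0,"ty":0,"tz":-30,"ax":0,"ay":0,"az":0,"claw":1},
    {"tx":0,"ty":0,"tz":-15,"ax":0,"ay":0,"az":0,"claw":1},
    {"tx":0,"ty":0,"tz":0,"ax":0,"ay":0,"az":0,"claw":1},
    {"tx":0,"ty":0,"tz":0,"ax":0,"ay":0,"az":0,"claw":-1},
    {"tx":0,"ty":0,"tz":0,"ax":0,"ay":0,"az":0,"claw":-1},
    {"tx":0,"ty":0,"tz":0,"ax":0,"ay":0,"az":0,"claw":-1},
    {"tx":0,"ty":0,"tz":0,"ax":0,"ay":0,"az":0,"claw":-1},
    {"tx":0,"ty":0,"tz":0,"ax":0,"ay":0,"az":0,"claw":-1},
    {"tx":0,"ty":0,"tz":0,"ax":0,"ay":0,"az":0,"claw":-1},
    {"tx":0,"ty":0,"tz":0,"ax":0,"ay":0,"az":0,"claw":-1},
  ],
)

```text
time_s: 21.45
tcp_pos: [0.7014, 0.0296, 0.0783]
eef_rot: [-180.0, -0.0, -90.0]
contact_force: [-0.0, -0.5, 1.4]
gripper_width: 0.0448
```

Call:
step_arm(
  increments=[
    {"tx":0,"ty":0,"tz":20,"ax":0,"ay":0,"az":0,"claw":-1},
    {"tx":0,"ty":0,"tz":40,"ax":0,"ay":0,"az":0,"claw":-1},
    {"tx":0,"ty":0,"tz":45,"ax":0,"ay":0,"az":0,"claw":-1},
    {"tx":0,"ty":0,"tz":45,"ax":0,"ay":0,"az":0,"claw":-1},
    {"tx":-8,"ty":-20,"tz":20,"ax":0,"ay":0,"az":0,"claw":-1},
    {"tx":-14,"ty":-37,"tz":0,"ax":0,"ay":0,"az":0,"claw":-1},
    {"tx":-16,"ty":-42,"tz":0,"ax":0,"ay":0,"az":0,"claw":-1},
    {"tx":-16,"ty":-42,"tz":0,"ax":0,"ay":0,"az":0,"claw":-1},
    {"tx":-16,"ty":-42,"tz":0,"ax":0,"ay":0,"az":0,"claw":-1},
    {"tx":-16,"ty":-42,"tz":0,"ax":0,"ay":0,"az":0,"claw":-1},
    {"tx":-16,"ty":-42,"tz":0,"ax":0,"ay":0,"az":0,"claw":-1},
    {"tx":-16,"ty":-42,"tz":0,"ax":0,"ay":0,"az":0,"claw":-1},
  ],
)

```text
time_s: 22.65
tcp_pos: [0.5821, -0.2809, 0.2479]
eef_rot: [180.0, 0.0, -90.0]
contact_force: [0.9, -0.3, -1.0]
gripper_width: 0.0444
```

Call:
step_arm(
  increments=[
    {"tx":-16,"ty":-42,"tz":0,"ax":0,"ay":0,"az":0,"claw":-1},
    {"tx":-16,"ty":-42,"tz":0,"ax":0,"ay":0,"az":0,"claw":-1},
    {"tx":-16,"ty":-42,"tz":0,"ax":0,"ay":0,"az":0,"claw":-1},
    {"tx":-14,"ty":-37,"tz":0,"ax":0,"ay":0,"az":0,"claw":-1},
    {"tx":-10,"ty":-26,"tz":0,"ax":0,"ay":0,"az":0,"claw":-1},
    {"tx":-5,"ty":-13,"tz":0,"ax":0,"ay":0,"az":0,"claw":-1},
    {"tx":0,"ty":0,"tz":-20,"ax":0,"ay":0,"az":0,"claw":-1},
    {"tx":0,"ty":0,"tz":-40,"ax":0,"ay":0,"az":0,"claw":-1},
    {"tx":0,"ty":0,"tz":-35,"ax":0,"ay":0,"az":0,"claw":-1},
    {"tx":0,"ty":0,"tz":-20,"ax":0,"ay":0,"az":0,"claw":-1},
    {"tx":0,"ty":0,"tz":0,"ax":0,"ay":0,"az":0,"claw":-1},
    {"tx":0,"ty":0,"tz":0,"ax":0,"ay":0,"az":0,"claw":-1},
  ],
)

```text
time_s: 23.85
tcp_pos: [0.5066, -0.4814, 0.1335]
eef_rot: [180.0, -0.0, -90.0]
contact_force: [0.4, 0.4, 0.4]
gripper_width: 0.0447
```

Release height is about 0.080.

Call:
step_arm(
  increments=[
    {"tx":0,"ty":0.5,"tz":-12,"ax":0,"ay":0,"az":0,"claw":-1},
    {"tx":0,"ty":0,"tz":-15,"ax":0,"ay":0,"az":0,"claw":-1},
    {"tx":0,"ty":0,"tz":-15,"ax":0,"ay":0,"az":0,"claw":-1},
    {"tx":0,"ty":0,"tz":-11.5,"ax":0,"ay":0,"az":0,"claw":-1},
    {"tx":0,"ty":0,"tz":0,"ax":0,"ay":0,"az":0,"claw":-1},
    {"tx":0,"ty":0,"tz":0,"ax":0,"ay":0,"az":0,"claw":-1},
    {"tx":0,"ty":0,"tz":0,"ax":0,"ay":0,"az":0,"claw":-1},
  ],
)

```text
time_s: 24.55
tcp_pos: [0.506, -0.4809, 0.0793]
eef_rot: [180.0, 0.0, -90.0]
contact_force: [-0.5, 0.0, -0.7]
gripper_width: 0.0446
```

Call:
step_arm(
  increments=[
    {"tx":0,"ty":0,"tz":0,"ax":0,"ay":0,"az":0,"claw":0.2},
    {"tx":0,"ty":0,"tz":0,"ax":0,"ay":0,"az":0,"claw":0.6},
    {"tx":0,"ty":0,"tz":0,"ax":0,"ay":0,"az":0,"claw":1},
    {"tx":0,"ty":0,"tz":0,"ax":0,"ay":0,"az":0,"claw":1},
    {"tx":0,"ty":0,"tz":0,"ax":0,"ay":0,"az":0,"claw":1},
    {"tx":0,"ty":0,"tz":15,"ax":0,"ay":0,"az":0,"claw":1},
    {"tx":0,"ty":0,"tz":40,"ax":0,"ay":0,"az":0,"claw":1},
    {"tx":0,"ty":0,"tz":45,"ax":0,"ay":0,"az":0,"claw":1},
    {"tx":0,"ty":0,"tz":45,"ax":0,"ay":0,"az":0,"claw":1},
    {"tx":-20,"ty":-20,"tz":30,"ax":0,"ay":0,"az":0,"claw":1},
    {"tx":-30,"ty":-30,"tz":0,"ax":0,"ay":0,"az":0,"claw":1},
    {"tx":-30,"ty":-30,"tz":0,"ax":0,"ay":0,"az":0,"claw":1},
  ],
)

```text
time_s: 25.75
tcp_pos: [0.4262, -0.5617, 0.2581]
eef_rot: [-179.8, -0.2, -89.9]
contact_force: [0.2, -1.0, -0.9]
gripper_width: 0.0879
```

Call:
step_arm(
  increments=[
    {"tx":-30,"ty":-30,"tz":0,"ax":0,"ay":0,"az":0,"claw":1},
    {"tx":-30,"ty":-30,"tz":0,"ax":0,"ay":0,"az":0,"claw":1},
    {"tx":-30,"ty":-30,"tz":0,"ax":0,"ay":0,"az":0,"claw":1},
    {"tx":-20,"ty":-20,"tz":0,"ax":0,"ay":0,"az":0,"claw":1},
    {"tx":0,"ty":0,"tz":0,"ax":0,"ay":0,"az":0,"claw":1},
    {"tx":0,"ty":0,"tz":0,"ax":0,"ay":0,"az":0,"claw":1},
    {"tx":0,"ty":0,"tz":0,"ax":0,"ay":0,"az":0,"claw":1},
  ],
)

```text
time_s: 26.45
tcp_pos: [0.3167, -0.6706, 0.2553]
eef_rot: [-180.0, -0.0, -90.0]
contact_force: [0.6, -0.4, 0.1]
gripper_width: 0.0877
```

```bash
python3 - <<'E'
from h import *
c=cap("top");a=cap("side")
X=cloud(c)
for h,y,x in((1,-.301,.51),(2,-.361,.509),(3,-.421,.508),(4,-.481,.507)):
    m=(np.hypot(X[...,0]-x,X[...,1]-y)<.032)&(X[...,2]>.085);P=X[m];print(h,(P.min(0)+P.max(0))/2-[x,y,0],np.percentile(P[:,2],[50,98]),m.sum())
t=cv2.resize(c["image"][140:300,270:450],(450,400),interpolation=cv2.INTER_CUBIC)
s=cv2.resize(a["image"][170:330,180:320],(350,400),interpolation=cv2.INTER_CUBIC)
cv2.imwrite("pics/f.png",np.hstack([t,s]))
s=r.get_state();print(s["tcp_pos"],s["contact_force"],s["gripper_width"])
E
```

```text
1 [0.00151875 0.00125511 0.10228085] [0.1137819  0.11752157] 504
2 [0.00048032 0.00303662 0.10608579] [0.11358637 0.1170963 ] 482
3 [-6.0283139e-05  1.7619583e-03  1.0720856e-01] [0.11785854 0.12591105] 416
4 [-4.64371688e-03  2.71569087e-04  3.58189752e-01] [0.58655067 0.62783579] 1060
[ 0.31714646 -0.67032092  0.25516357] [-0.57475067 -0.25203082 -0.44713722] 0.08753973506903635
```

View pics/f.png

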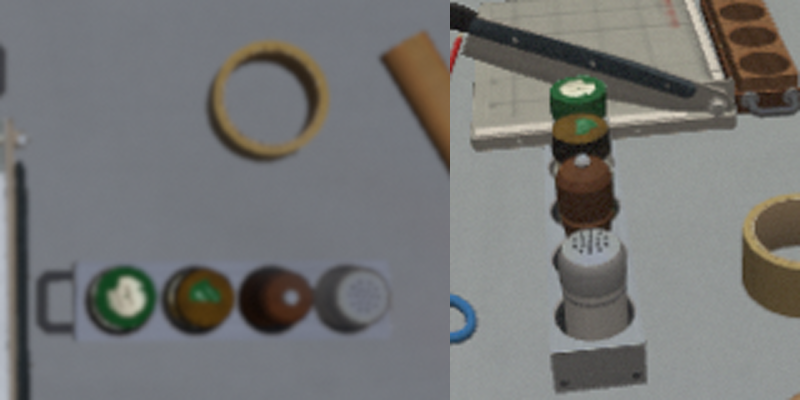

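The final picture shows all four standing in order from the handle (green, brown, mill, shaker), with the tape in place. The depth check for hole 4 picked up the arm overhead, so I repeat it with a height cap and hand in if it passes.

```bash
python3 - <<'E'
from h import *
c=cap("top");X=cloud(c)
m=(np.hypot(X[...,0]-.507,X[...,1]+.481)<.032)&(X[...,2]>.085)&(X[...,2]<.15);P=X[m]
d=(P.min(0)+P.max(0))/2-[.507,-.481,0];z=np.percentile(P[:,2],95);print(d,z,m.sum())
if abs(z-.1)<.005 and np.abs(d[:2]).max()<.006: print(r.close_job(),"closed")
E
```

```text
[-9.23946706e-06  2.35596641e-03  9.50491697e-02] 0.10178900003053165 446
the job is handed in; nothing more can be done
None closed
```

I moved all four seasonings into the station rack and handed the job in at about 26.5 s on the robot clock. Counted from the handle they stand green jar, brown jar, pepper mill, shaker, the same order as in the refill rack. No verdict was reported.

- **Position:** by depth readings from the top camera, each one sits within about 3 mm of its hole centre. The calibration is only good to about 2 mm.
- **Height:** tops read about 114, 114, 126 and 102 mm, which matches things standing on the base.
- **Upright and clear:** all four look upright in both views. The gripper is open and well away, and I saw no contact force above about 3 N.
- **Tape roll:** it looks unmoved in the pictures, but I did not measure it.

One check gave a wrong reading: the first depth reading at hole 4 came out around 0.6 m because it caught the arm overhead. Repeated with a height cap, it showed the shaker seated correctly.

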